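# Sort the scraps and the chuck key into their trays

### The job

Clear up the craft table: put both pale wood offcuts (the long strip and the square one) in the yellow tray, the small dark brown offcut in the green tray and the steel chuck key in the blue tray. Each piece must end lying flat on the floor of its tray, nothing on top of another or propped on a wall. Leave the sanding block where it is.

Things in the scene. Friction and masses are not known exactly. Their poses are not given: they have to be found in the camera images.
- pale_strip_centre (a point): Centre (half-way up) of the long pale softwood offcut, a block 34 mm along x, 85 mm along y, 20 mm high (z up), 50 g, lying on the table. Grasp it across its 34 mm width. Belongs in the yellow tray.
- pale_square_centre (a point): Centre (half-way up) of the nearly square pale softwood offcut, a block 61 mm along x, 56 mm along y, 25 mm high (z up), 60 g, lying on the table. Belongs in the yellow tray.
- dark_block_centre (a point): Centre (half-way up) of the small dark brown wood offcut, a block 22 mm along x, 45 mm along y, 14 mm high (z up), 30 g, lying on the table. Grasp it across its 22 mm width. Belongs in the green tray.
- chuck_key_centre (a point): Point to grasp, half-way up (6.5 mm over the table) in the round 12 mm thick shaft of the grey steel drill chuck key, T-shaped, lying flat: the shaft runs along y, from 36 mm on the +y side of this point to a thin tip 60 mm on the -y side; the 82 mm long, 9 mm thick cross bar runs along x, 28 mm on the +y side; 13 mm high in all (z up), 120 g. Belongs in the blue tray.
- yellow_tray: Fixed shallow open yellow plastic tray, 108 mm along its x and 142 mm along its y outside, walls 3.5 mm thick and 15 mm high over the table, inner floor 3.5 mm over the table, 101 x 135 mm inside. Origin: centre of its underside, on the table; z up. A blank white label marks its -x wall.
- green_tray: Fixed shallow open green plastic tray, 108 mm along its x and 142 mm along its y outside, walls 3.5 mm thick and 15 mm high over the table, inner floor 3.5 mm over the table, 101 x 135 mm inside. Origin: centre of its underside, on the table; z up. A blank white label marks its -x wall.
- blue_tray: Fixed shallow open blue plastic tray, 108 mm along its x and 142 mm along its y outside, walls 3.5 mm thick and 15 mm high over the table, inner floor 3.5 mm over the table, 101 x 135 mm inside. Origin: centre of its underside, on the table; z up. A blank white label marks its -x wall.
- sanding_block_centre (a point): Centre of a cork sanding block wrapped in abrasive paper, 66 x 116 x 34 mm (long axis y), loose on the table behind the white power supply (a fixed box about 100 mm tall, 200 x 160 mm, that stands in the middle of the table). To be left alone.

How it is judged:
By the outcome, as a careful person would: the job done as asked, in the order asked, and still so for the second after the job is handed in, with the robot touching nothing.
It also fails if it takes over 99 s, if anything falls off the work surface, if the arm or the gripper's body presses on something with over 40 N, if the wrist force passes 120 N, or if a joint passes its speed limit or range.

### The arm

A 6-joint arm with a two-finger parallel gripper is mounted at the origin on a cart in front of the work surface, level with it; the furniture and walls round the work are solid. World frame = base frame: x ahead of the robot, y to its left, z up, the work surface at z = 0. Lengths are in m, angles in rad, forces in N, time in s.
With the tool pointing down it reaches from about 0.325 to 0.775 m from the base axis. Payload 5.5 kg.
Tool frame: the origin (TCP) lies between the finger pads; the fingertips stand 8 mm ahead of it and the grasp point (between the pads) lies 11 mm behind it (tcp_to_tips is the distance from the TCP to the fingertips, in m); z points along the fingers, y is the line along which they close (so a half turn about z gives the same grasp; the last joint's range is limited). The gripper opens to 88 mm and grips with 3 to 60 N. Pads are 20 mm wide; open, the fingers measure 115 mm over their backs; the gripper's body (75 mm by 178 mm) begins 61 mm behind the grasp point.
Start: joints at [1.214, 0.091, 1.231, -0, 1.82, -0.057], TCP at [0.177, 0.573, 0.231] pointing down, gripper open.
Joint ranges: [-2.87, 2.87], [-0.86, 2.18], [0.17, 2.46], [-1.51, 4.65], [0.06, 2.69], [-2.65, 2.65]. Speed limits (rad/s): [2.57, 2.57, 3.01, 3.14, 3.14, 3.14].

### API

Orientations are given as a unit quaternion [w, x, y, z].
In Python, from bench import * gives the robot as it stands. Calls block until the motion is done:
- move_to(position, orientation): joint-space move of the TCP to a pose.
- move_l(position, speed=0.15, orientation=None): straight line of the TCP; orientation=None keeps the orientation; speed is the mean speed in m/s.
- movej(angles): joint-space move.
- gripper_open() and close(): open the fingers fully, or close them until they stop; the grip force is fixed at half the most.
- hold(seconds).
- inverse_kinematics(position, orientation): joint angles nearest the present ones, or None.
- state(): the state.
- get_image(name): name is "side" or "top" or "wrist"; returns a dict with "frame" (420x560x3 uint8, blue, green, red), "depth" (420x560 float32, m along the optical axis (not along the pixel's ray), 0 where there is no reading), "camera_matrix" (3x3 intrinsics, pixels), "k1" (the pictures are not rectified: a ray, as slopes to the right and down, at radius r is drawn at 1 + k1 r^2 times it, then the intrinsics apply), "view" (4x4, takes a point from world to camera coordinates). Camera axes: x right, y up, looking along -z (the intrinsics and any distortion apply to the point x, -y, -z); pixel columns grow to the right and rows downward; lengths in m; the calibration is good to about 2 mm. A picture is of the moment at which its call begins.
A pose or a line that the arm cannot do raises IKError and nothing moves.
- job_done(): hands the job in; it is judged then, once.
The state is a dict: "time": time; "joint_pos": joint angles; "dq": joint speeds; "joint_torque": joint torques, N m; "ee_pos": TCP position; "ee_rot": TCP orientation; "ft_force": force on the tool from outside, world axes, zero at the start; "moment": the same for the moment, N m; "finger_gap": finger opening in m; "finger_force": force on a finger pad.
Only numpy, scipy, OpenCV 4.12 (cv2) and the standard library are available. Lean on these libraries where they do the work, as an engineer would, in place of code of your own. Each camera call takes 0.05 s, during which the arm holds its last target. There are 200 camera calls.

## Working session

There is one attempt and no reset: what is moved stays moved. The work goes in short steps, each a Python script; the robot and the scene stay as the last script left them, time stands still between calls to the robot, and variables do not carry over. Pictures are saved under pics/ and viewed, at most 14 in all, crops included, and the job is handed in when it is done.

```bash
mkdir -p pics; ls
python3 - <<'E'
from bench import *
import cv2,numpy as np
for n in("top","side"):
    g=get_image(n); cv2.imwrite(f"pics/{n}0.png",g["frame"]); np.savez(f"{n}0.npz",**{k:np.array(v) for k,v in g.items()})
    print(n,g["camera_matrix"],g["k1"],np.round(np.linalg.inv(g["view"]),3))
print(state())
E
```

```text
pics
top [[399.19745177   0.         284.40320711]
 [  0.         399.19745177 214.58865155]
 [  0.           0.           1.        ]] -0.011674680129734896 [[ 0.027  0.996 -0.081  0.464]
 [-0.999  0.029  0.027  0.016]
 [ 0.029  0.08   0.996  0.961]
 [ 0.     0.     0.     1.   ]]
side [[429.21747444   0.         274.20072291]
 [  0.         429.21747444 207.95518046]
 [  0.           0.           1.        ]] -0.08858953165485749 [[ 0.818  0.23  -0.527 -0.073]
 [-0.574  0.367 -0.732 -0.876]
 [ 0.025  0.901  0.433  0.572]
 [ 0.     0.     0.     1.   ]]
{'time': 0.1, 'joint_pos': array([ 1.21430474e+00,  9.17702581e-02,  1.23172376e+00,  3.30935008e-07,
        1.81976594e+00, -5.67123882e-02]), 'dq': array([-0.00087559, -0.00117925, -0.0023977 , -0.0003113 , -0.00109387,
       -0.00051956]), 'joint_torque': array([ 2.06961959e-03, -4.47856271e+01, -4.07570386e+01,  6.98650978e-02,
        2.84222688e-02, -1.29461687e-04]), 'ee_pos': array([0.17711365, 0.57302192, 0.22965144]), 'ee_rot': array([-1.71168726e-04,  1.49328878e-01,  9.88787233e-01, -8.15891526e-04]), 'ft_force': array([-1.89103939, -0.82359997,  0.52345876]), 'moment': array([ 0.05324772, -0.01272149,  0.03161915]), 'finger_force': 0.0, 'finger_gap': 0.0880205469592445}
```

View pics/top0.png

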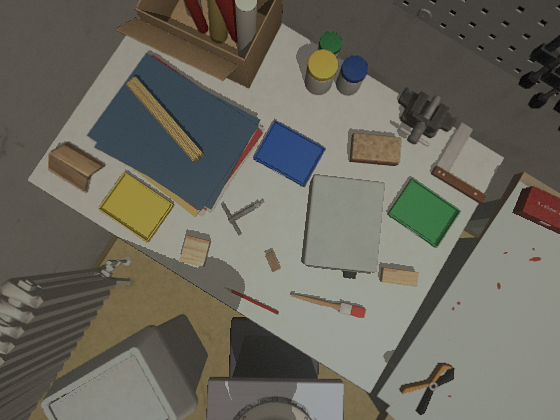

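View pics/side0.png

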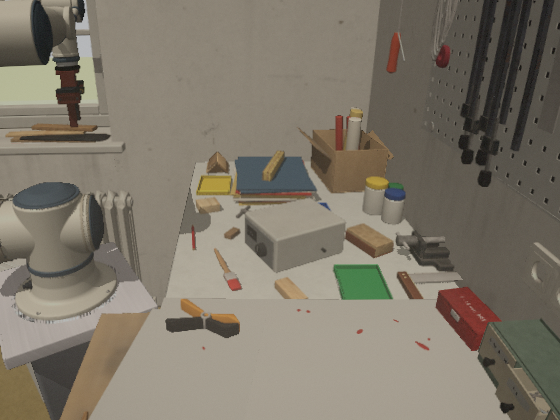

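Top view: yellow tray (137,206), blue (289,153), green (424,212), pale square (195,249), chuck key (240,214) with bar on its left, dark block (272,260), strip (399,277), power supply (343,223), sanding block (375,149). Side view confirms these. Now I'll segment and measure.

```bash
cat > vis.py <<'E'
import cv2,numpy as np
def rays(g,uv):
    K=np.array(g["camera_matrix"]);k=float(g["k1"]);d=(np.asarray(uv,float)-K[:2,2])/[K[0,0],K[1,1]]
    s=d.copy()
    for _ in range(8): s=d/(1+k*(s**2).sum(-1,keepdims=True))
    T=np.linalg.inv(g["view"]); r=np.concatenate([s[...,:1],-s[...,1:],-np.ones_like(s[...,:1])],-1)
    return T[:3,3],r@T[:3,:3].T
def plane(g,uv,h):
    c,r=rays(g,uv); return c+r*((h-c[2])/r[...,2])[...,None]
def cloud(g):
    v,u=np.indices(g["depth"].shape); c,r=rays(g,np.stack([u,v],-1)); return c+r*np.array(g["depth"])[...,None]
def rect(P):
    (c,(a,b),t)=cv2.minAreaRect((P[:,:2]*1000).astype(np.float32))
    if a<b: a,b,t=b,a,t+90
    t=(t+90)%180-90
    return np.round(np.array(c),1),round(a,1),round(b,1),round(t,1) # mm; t= long-axis angle from x, deg
E
python3 - <<'E'
from vis import *
g=dict(np.load("top0.npz")); P=cloud(g); hsv=cv2.cvtColor(g["frame"],cv2.COLOR_BGR2HSV)
seeds=dict(yellow=(137,206,60),green=(424,212,60),blue=(289,153,60),square=(195,249,26),key=(242,214,32),dark=(272,260,20),strip=(399,277,28),sand=(375,149,35),ps=(343,223,62))
for n,(u,v,w) in seeds.items():
    print(n,hsv[v,u],np.round(P[v,u],4))
print("table",hsv[300,350],np.round(P[300,285],4),hsv[235,270],np.round(P[235,280],4))
V=np.hstack([cv2.resize(g["frame"][v-35:v+35,u-35:u+35],(260,260),interpolation=cv2.INTER_NEAREST) for u,v in((195,249),(242,214),(272,260))])
cv2.imwrite("pics/c1.png",V)
for n,(u,v,w) in seeds.items():
    if n=="ps":continue
    z=P[...,2]; W=np.zeros(z.shape,bool); W[v-w:v+w,u-w:u+w]=1
    H,S,Vv=[hsv[...,i].astype(int) for i in range(3)]
    h0=int(hsv[v,u,0])
    if n in("yellow","green","blue"): m=(abs(H-h0)<10)&(S>110)&W; h=.015
    elif n=="key": m=W&(z>.003)&(z<.03); h=.0065
    else:
        h=dict(square=.025,dark=.014,strip=.02,sand=.034)[n]; m=W&(abs(z-h)<.005)
    k,L,st,_=cv2.connectedComponentsWithStats(m.astype(np.uint8)); i=1+np.argmax(st[1:,4]); m=L==i
    vv,uu=np.nonzero(m); print(n,m.sum(),"plane",rect(plane(g,np.stack([uu,vv],-1),h)),"medz",np.round(np.median(z[m]),4))
E
```

```text
yellow [ 25 154 152] [0.5524 0.3424 0.0027]
green [ 65 117 116] [ 0.5582 -0.3504  0.0038]
blue [109 159 122] [ 0.6923 -0.0176  0.0059]
square [ 17  92 144] [0.454  0.1952 0.0274]
key [22 30 94] [0.5398 0.0907 0.0111]
dark [ 16  90 111] [0.4331 0.0162 0.0187]
strip [ 18  87 152] [ 0.401  -0.2835  0.0226]
sand [ 16  99 131] [ 0.7028 -0.2215  0.0322]
ps [ 38  22 141] [ 0.5194 -0.1353  0.1012]
table [ 38  17 162] [ 0.3386 -0.0175 -0.0013] [ 35  20 155] [ 4.927e-01 -1.300e-03  1.000e-04]
yellow 2801 plane (array([550., 341.]), 144.4, 108.0, 57.9) medz 0.0033
green 2254 plane (array([ 555.6, -346. ]), 138.5, 108.3, 56.9) medz 0.0042
blue 2562 plane (array([689.9, -17.4]), 140.7, 108.9, 62.7) medz 0.0039
square 648 plane (array([450.7, 196.9]), 60.9, 56.8, -12.5) medz 0.0246
key 322 plane (array([530.7,  85.4]), 99.0, 78.8, -81.5) medz 0.0107
dark 181 plane (array([430.4,  14.8]), 44.7, 21.9, 24.9) medz 0.0139
strip 525 plane (array([ 401.6, -286.3]), 86.2, 33.9, 83.7) medz 0.0203
sand 1241 plane (array([ 705.2, -223.9]), 116.4, 64.1, 86.3) medz 0.0343
```

View pics/c1.png

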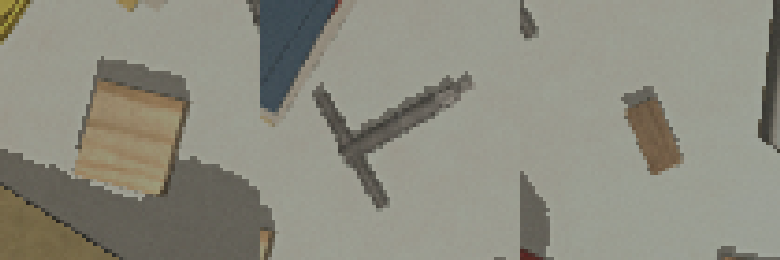

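The measured sizes match the given ones to within 1–2 mm, and the heights agree too. The key's bar is at left with its tip at about (263,201). Next come the key axis, clearances and IK checks, with no motion yet.

```bash
cat > plan.py <<'E'
from vis import *
g=dict(np.load("top0.npz")); P=cloud(g); hsv=cv2.cvtColor(g["frame"],cv2.COLOR_BGR2HSV)
r=np.deg2rad
def d(a): return np.array([np.cos(r(a)),np.sin(r(a))])
W=np.zeros(P.shape[:2],bool); W[195:242,215:270]=1
m=W&(hsv[...,2]<125)&(hsv[...,1]<80)
_,L,st,_=cv2.connectedComponentsWithStats(m.astype(np.uint8)); m=L==L[218,232]
vv,uu=np.nonzero(m); Q=plane(g,np.stack([uu,vv],-1),.0065)[:,:2]
tip=plane(g,[263.,201.],.0065)[:2]; J=plane(g,[231.,218.8],.0065)[:2]
s=(tip-J)/np.linalg.norm(tip-J); o=J
for _ in range(3):
    t=(Q-o)@s; n=(Q-o)@[-s[1],s[0]]
    f=cv2.fitLine(Q[(t>12)&(t<.08)&(t>.012)|((t>.012)&(t<.06)&(abs(n)<.012))].astype(np.float32),cv2.DIST_HUBER,0,.01,.01).ravel()
    s=f[:2]*np.sign(f[:2]@s); o=f[2:]+s*((J-f[2:])@s)
t=(Q-o)@s; n=(Q-o)@[-s[1],s[0]]
b=abs(n)>.012; tb=np.median(t[b]); key=o+s*(tb+.028); akey=np.rad2deg(np.arctan2(-s[1],-s[0])) # +y dir of key
yel,ay=np.array([.550,.341]),57.9
grn,ag=np.array([.5556,-.346]),56.9
blu,ab=np.array([.6899,-.0174]),62.7
# name: pick xy, closing angle, tips z, place xy, closing angle, tips z
J_={"strip":((.4016,-.2863),83.7-90,.0085,yel-.045*d(ay),ay,.017),
"square":((.4507,.1969),-12.5+90,.011,yel+.028*d(ay),ay-90,.017),
"dark":((.4304,.0148),24.9-90,.003,grn-.006*d(ag),ag,.008),
"key":(key,akey-90,.003,blu+.012*d(ab),ab-90,.0175)}
E
python3 - <<'E'
from plan import *
print("key",key,akey,"t range",t.min()-tb,t.max()-tb,"bar n",n.min(),n.max(),len(Q),"bar fit",cv2.fitLine(Q[b].astype(np.float32),2,0,.01,.01).ravel()[:2]@s)
z=P[...,2]; C=P[...,:2]; ok=g["depth"]>0
def rel(c,a): q=C-np.array(c); return q@d(a),q@d(a+90)
def hi(m): m=m&ok; i=np.argmax(np.where(m,z,-1)); return np.round(P.reshape(-1,3)[i],3)
for k,(p,a,h,q,e,h2) in J_.items():
    for lab,c,an,hh in(("pick",p,a,h),("place",q,e,h2)):
        u,v=rel(c,an)
        print(k,lab,np.round(c,3),round(an,1),"fingers",hi((abs(u)>.046)&(abs(u)<.062)&(abs(v)<.014)),"body(bottom %.3f)"%(hh+.08),hi((abs(u)<.097)&(abs(v)<.045)))
m=ok&(z>.08)&(z<.11); m[:170]=0;m[275:]=0;m[:,:295]=0;m[:,392:]=0
print("PS",rect(P[m]),P[m][:,:2].min(0),P[m][:,:2].max(0))
from bench import *
for k,(p,a,h,q,e,h2) in J_.items():
    for c,an,hh in((p,a,h),(q,e,h2)):
        for f in(0,180):
            x=r(an+f); y=np.array([np.cos(x),np.sin(x),0]); R=np.c_[[-y[1],y[0],0],y,[0,0,-1]]
            from scipy.spatial.transform import Rotation as Ro
            w=Ro.from_matrix(R).as_quat(scalar_first=True)
            print(k,f,np.round(w,2),[None if (j:=inverse_kinematics([*c,zz],w)) is None else np.round(j,2) for zz in(hh+.008,.16)])
E
```

```text
key [0.54391396 0.09316992] 121.42035466401362 t range -0.008157085975608986 0.08930607034091599 bar n -0.044758670400285264 0.04547332529056519 417 bar fit -0.003816421219056565
strip pick [ 0.402 -0.286] -6.3 fingers [ 0.455 -0.296  0.005] body(bottom 0.088) [ 0.417 -0.278  0.025]
strip place [0.526 0.303] 57.9 fingers [0.549 0.343 0.007] body(bottom 0.097) [0.481 0.217 0.026]
square pick [0.451 0.197] 77.5 fingers [0.462 0.242 0.004] body(bottom 0.091) [0.433 0.217 0.029]
square place [0.565 0.365] -32.1 fingers [0.608 0.336 0.018] body(bottom 0.097) [0.626 0.315 0.056]
dark pick [0.43  0.015] -65.1 fingers [0.398 0.067 0.003] body(bottom 0.083) [ 0.436 -0.074  0.104]
dark place [ 0.552 -0.351] 56.9 fingers [ 0.527 -0.408  0.019] body(bottom 0.088) [ 0.574 -0.274  0.02 ]
key pick [0.544 0.093] 31.4 fingers [0.59  0.137 0.02 ] body(bottom 0.083) [0.582 0.157 0.056]
key place [ 0.695 -0.007] -27.3 fingers [ 0.739 -0.035  0.018] body(bottom 0.098) [ 0.732 -0.05   0.018]
PS (array([ 519.3, -139.1]), 203.6, 160.4, -5.0) [ 0.41258348 -0.22567568] [ 0.62611771 -0.05138819]
strip 0 [0.   
[... 1273 characters left out ...]
 -0.  ,  1.46, -2.05]), array([-0.04, -0.38,  1.78, -0.  ,  1.74, -2.05])]
dark 0 [0.   0.28 0.96 0.  ] [array([-0.62,  0.3 ,  1.38, -0.  ,  1.46, -1.61]), array([-0.62,  0.24,  1.2 , -0.  ,  1.71, -1.61])]
dark 180 [ 0.    0.96 -0.28  0.  ] [array([-0.62,  0.3 ,  1.38, -0.  ,  1.46,  1.53]), array([-0.62,  0.24,  1.2 , -0.  ,  1.71,  1.53])]
key 0 [0.   0.49 0.87 0.  ] [array([ 0.11,  0.03,  1.68, -0.  ,  1.42, -0.44]), array([ 0.11, -0.04,  1.49, -0.  ,  1.69, -0.44])]
key 180 [ 0.    0.87 -0.49  0.  ] [None, None]
key 0 [0.   0.85 0.52 0.  ] [array([-0.06,  0.4 ,  1.24, -0.  ,  1.5 ,  0.42]), array([-0.06,  0.35,  1.06, -0.  ,  1.73,  0.42])]
key 180 [ 0.   -0.52  0.85  0.  ] [None, None]
```

Two grasps need changing:
- **Dark block:** a grasp across its width would put the gripper body into the power supply, which has a corner at about (0.424,-0.050). I'll grip it lengthwise instead.
- **Chuck key:** one finger would pass within about 4 mm of the books, so I'll shift that grasp.

I'll start with the strip.

```bash
python3 - <<'E'
s=open("plan.py").read()
s=s.replace('24.9-90,.003,grn-.006*d(ag)','24.9,.003,grn').replace('(key,akey-90','(key+KS,akey-90').replace('blu+.012*d(ab)','blu+.008*d(ab)')
s=s.replace('# name: pick','KS=-.006*d(akey-90)-.004*d(akey)\n# name: pick')
open("plan.py","w").write(s)
open("act.py","w").write('''from plan import *
from bench import *
from scipy.spatial.transform import Rotation as Ro
TZ=.16
def quat(an):
    x=r(an); y=[np.cos(x),np.sin(x),0]
    return Ro.from_matrix(np.c_[[-y[1],y[0],0],y,[0,0,-1]]).as_quat(scalar_first=True)
def pick(k):
    p,a,h,*_=J_[k]
    move_to([*p,TZ],quat(a)); move_l([*p,h+.008],.12); close(); move_l([*p,TZ],.15)
    s=state(); print(k,"gap",s["finger_gap"],"F",s["finger_force"],"t",s["time"],"ft",s["ft_force"])
def place(k):
    *_,q,e,h=J_[k]
    move_to([*q,TZ],quat(e)); move_l([*q,h+.008],.12); hold(.2); gripper_open(); move_l([*q,TZ],.15)
    print("placed",k,state()["time"])
def snap(n,f):
    g=get_image(n); cv2.imwrite(f"pics/{f}.png",g["frame"]); np.savez(f+".npz",**{k:np.array(v) for k,v in g.items()}); return g
''')
E
python3 - <<'E'
from act import *
pick("strip"); snap("wrist","w1")
E
```

```text
strip gap 0.03390178684486516 F 29.99984622001648 t 6.55 ft [ 0.28412133 -0.05781148  0.05469521]
```

Run:
```python
from act import *
place("strip"); pick("square"); snap("top","t2")
cv2.imwrite("pics/t2c.png",cv2.resize(cv2.imread("pics/t2.png")[140:300,60:300],None,fx=3,fy=3))
```

```text
placed strip 12.2417
square gap 0.05582871256205295 F 29.99983638525009 t 15.8333 ft [ 0.7900006  -0.37564574 -0.60395203]
```

View pics/t2c.png

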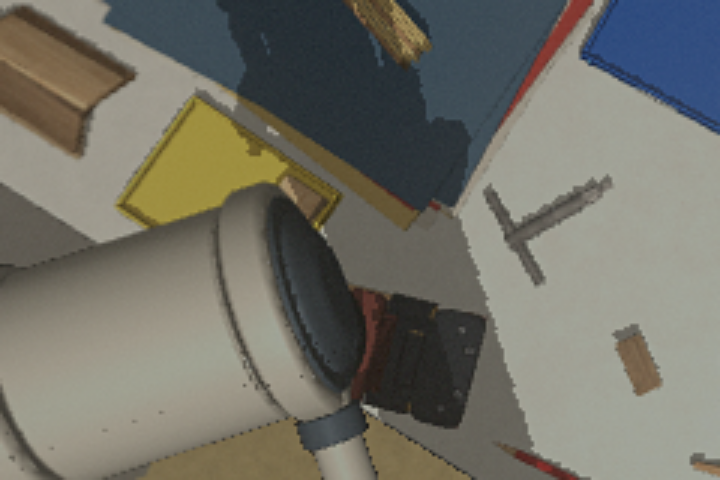

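The arm hides most of the yellow tray, but the strip's end shows at its lower-right end (about (165,206) in the full image). The square is in the gripper (gap 55.8 mm). Carrying on with its placement.

Run:
```python
from act import *
place("square"); pick("dark"); place("dark"); g=snap("top","t3")
cv2.imwrite("pics/t3c.png",cv2.resize(g["frame"][140:300,60:300],None,fx=3,fy=3))
P=cloud(g); z=P[...,2]
for n,(u,v,w,lo,hi) in dict(pieces=(137,206,45,.019,.04)).items():
    m=np.zeros(z.shape,np.uint8); m[v-w:v+w,u-w:u+w]=1; m[(z<lo)|(z>hi)]=0
    c=P[...,:2]-yel; m[(abs(c@d(ay))>.068)|(abs(c@d(ay-90))>.05)]=0
    k,L,st,_=cv2.connectedComponentsWithStats(m)
    for i in range(1,k):
        if st[i,4]>80:
            q=P[L==i]; R=rect(q); cc=R[0]/1000-yel; print(R,"tray xy",cc@d(ay-90),cc@d(ay),"z",np.percentile(q[:,2],[5,50,95]))
```

```text
placed square 20.9
dark gap 0.04453990069226704 F 29.999902546405792 t 25.5667 ft [ 0.32837544 -0.06170771  0.10490923]
placed dark 30.4667
(array([566.5, 365.3]), 63.6, 56.5, 57.9) tray xy 0.0010645262205158205 0.02935313925163427 z [0.02491881 0.0277889  0.03035407]
(array([527. , 302.4]), 84.8, 35.1, -32.7) tray xy 0.0010281809776088403 -0.04492107349426643 z [0.02023755 0.02297995 0.02577515]
```

View pics/t3c.png

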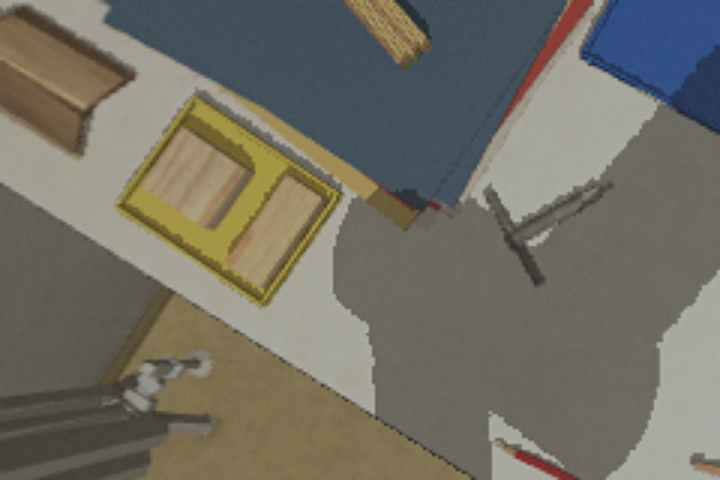

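Both pale pieces lie flat in the yellow tray, at about (125,197) and (152,216). Their tops measure 27.8 and 23.0 mm, where 28.5 and 23.5 are expected. The key hasn't moved.

Run:
```python
from act import *
pick("key"); g=snap("wrist","w4")
```

```text
key gap 0.012956457434121264 F 29.999602138996124 t 35.775 ft [-0.82466056 -0.0499669  -0.93545216]
```

View pics/w4.png

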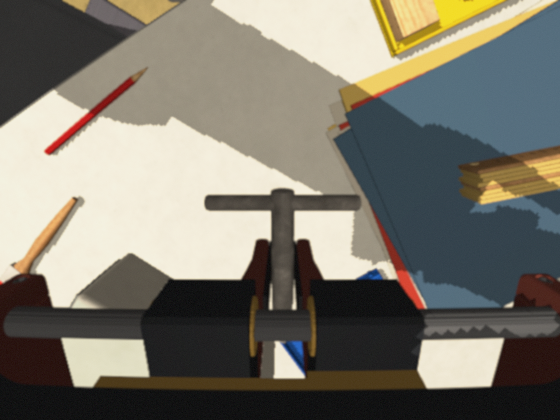

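The key sits square between the fingers (shaft at column 283, bar level at row 202). Placing it now.

Run:
```python
from act import *
place("key"); movej([1.214,.091,1.231,0,1.82,-.057]); g=snap("top","t5")
cv2.imwrite("pics/t5c.png",cv2.resize(g["frame"][110:290,240:480],None,fx=3,fy=3))
P=cloud(g); z=P[...,2]
for c,a in((grn,ag),(blu,ab)):
    e=P[...,:2]-c; m=(abs(e@d(a))<.064)&(abs(e@d(a-90))<.047)&(z>.009); print(m.sum(),rect(P[m]),np.percentile(z[m],[5,50,95]),(P[m][:,:2]-c)@d(a-90).T.__array__() if 0 else "")
print(state()["time"])
```

```text
placed key 40.4
200 (array([ 554.6, -337.6]), 105.3, 53.4, 33.1) [0.01020974 0.01760187 0.02018538] 
301 (array([701.3, -19.8]), 107.5, 80.4, 78.6) [0.0103918  0.01438796 0.01814446] 
43.2083
```

View pics/t5c.png

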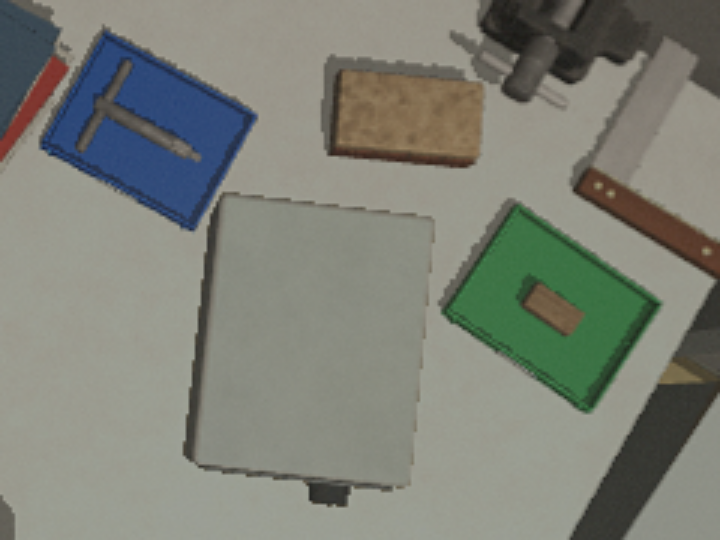

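The dark block lies flat in the green tray, at about (424,213). The key lies in the blue tray, with its bar from (282,131) to (267,159) near the wall. I'll check that the key isn't propped.

```bash
python3 - <<'E'
from vis import *; from plan import d,blu,ab
from bench import *
g=dict(np.load("t5.npz")); P=cloud(g); z=P[...,2]; f=g["frame"].astype(int)
hs=cv2.cvtColor(g["frame"],cv2.COLOR_BGR2HSV)
W=np.zeros(z.shape,bool); W[125:168,262:310]=1
m=(W&(hs[...,1]<90)).astype(np.uint8); _,L,st,_=cv2.connectedComponentsWithStats(m); m=L==1+np.argmax(st[1:,4])
vv,uu=np.nonzero(m); Q=plane(g,np.stack([uu,vv],-1),.010)[:,:2]-blu; X=Q@d(ab-90)*1000; Y=Q@d(ab)*1000; Z=z[m]*1000
print("x",X.min(),X.max(),"y",Y.min(),Y.max())
b=Y>np.percentile(Y,99)-16
for lo in range(-50,50,10):
    s=b&(X>=lo)&(X<lo+10)
    if s.sum()>3: print("bar x",lo,np.round(np.percentile(Z[s],[50,85]),1))
for lo in range(-70,60,12):
    s=(abs(X-np.median(X[~b]))<5)&(Y>=lo)&(Y<lo+12)
    if s.sum()>3: print("shaft y",lo,np.round(np.percentile(Z[s],[50,85]),1))
E
python3 - <<'E'
import cv2
g=__import__("act").snap("side","s6")
cv2.imwrite("pics/s6c.png",cv2.resize(g["frame"][170:310,180:420],None,fx=3,fy=3))
E
```

```text
x -40.874478717907515 44.03966270083153 y -47.150868572576734 49.38769935555665
bar x -40 [13.4 14.9]
bar x -30 [13.7 15.1]
bar x -20 [12.8 14.6]
bar x -10 [13.8 16. ]
bar x 0 [15.8 16.9]
bar x 10 [13.2 16.9]
bar x 20 [13.2 15.8]
bar x 30 [12.9 14.7]
bar x 40 [13.7 15.2]
shaft y -46 [12.6 13.9]
shaft y -34 [15.  16.6]
shaft y -22 [15.3 18.3]
shaft y -10 [14.9 16.6]
shaft y 2 [15.6 17. ]
shaft y 14 [15.4 18.6]
shaft y 26 [16.  16.7]
shaft y 38 [15.3 17.3]
```

View pics/s6c.png

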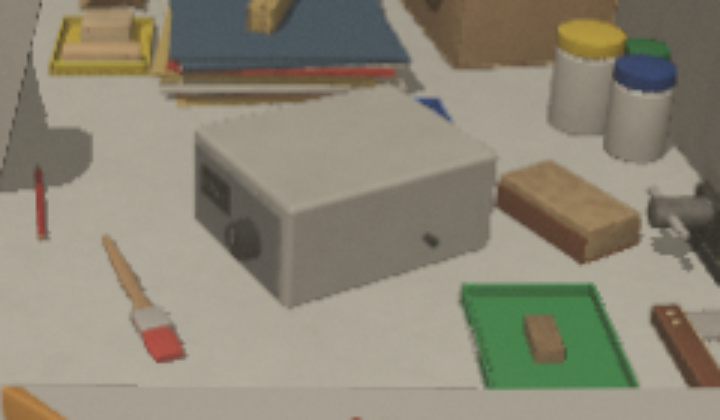

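The key is level: the bar is about 13–14 mm and the shaft about 15–16.5 mm along their lengths. It is inside the walls (x ±44 of 50.5, y ±49 of 67.5). The side view shows the dark block flat at (362,283) and the sanding block in place at (369,240).

```bash
python3 -c "
from bench import *
print(job_done())"
```

```text
the job is handed in; nothing more can be done
None
```

I handed the job in at about 43 s: both pale offcuts are flat in the yellow tray, the dark offcut in the green and the chuck key in the blue, and the sanding block was not touched.

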